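# Shut the chisel chest: break the lid stay and lower the lid

## Task

Shut the wooden chisel chest whose lid is propped up on a folding steel stay. Lift the stay's knee up and forward through its straight line to unlock it, then take the lid by its bar handle and lower it all the way under control, and press it fully home until the catch in the front wall snaps. Work gently: do not drop or slam the lid, do not squeeze or push the stay or the lid harder than about 20 N with either finger, and leave the other tools where they are.

Things in the scene. Friction and masses are not known exactly. Their poses are not given: they have to be found in the camera images.
- chest: wooden chest, fixed; outside 200 mm deep (its x), 300 wide (y), 100 high, walls 10. Origin: centre of its underside. Its front (handle and catch side) faces its own -x; the hinge line runs along y at x = +100, z = 100 mm (rear top edge). The folding stay is near its -y end. Forces are limited on the chest with all it carries (lid, stay): about 20 N on either finger, grip included
- hinge (a point): middle of the lid's hinge axis (chest frame x = +100, y = 0, z = 100 mm); axes as the chest's
- lid: board 200 x 300 x 18 mm, about 0.8 kg (15 % more or less), origin on the hinge axis, underside level with it, axes as the chest's when shut. Starts 1.36 rad (78 degrees) open, leaning forward on the locked stay. Unlocked, the stiff knee alone holds the lid where it is above about 1.0 rad; lower down it falls unless held. Shut: flat on the rim
- track (a point): middle of the lower T-track (chest frame x = 4, y = -110.5, z = 76 mm). The stay's foot pivot is clamped on it at this x and z, but at any y up to 17.5 mm either side: the stay's real y is not measured, find it by touch or sight. The stay keeps to one plane across y; there is no play. About 10 N at the knee lifts it; stiff knee, 0.26 N m
- track_top (a point): the upper pivot's T-track under the lid, 107 mm from the hinge axis, 12 mm under the lid. Stay: two flat steel arms 13 mm wide, 4 thick, 70.5 mm between pivots. Knee: steel hub 20 mm in diameter, 16 long along y, at the start at chest x = 39, z = 137 mm, 0.14 rad past centre. It swings about the foot up and to the front: in line at x = 35; at x = 13, z = 146 mm the lid is at 1.29
- handle (a point): middle of the lid's bar handle: straight round steel bar 12 mm thick, 110 mm long, parallel to the hinge, on two 9 mm posts 48 mm either side of its middle. It stands 35 mm off the lid's front edge: 235 mm from the hinge axis, 9 mm above the plane of the lid's underside. The bar may turn between the fingers
- catch (a point): sprung roller in the middle of the front wall, inside, 12 mm under the rim. Let down softly, the lid rests with its steel nose on the roller, about 0.05 rad open (front edge 10 mm proud). About 6 N down at the handle, or 8 N on the lid's top near its front edge, snaps it past; then the lid meets the rim, a hard stop, and stays
- chisel_wide: chisel, 180 mm long, lying on the chest's floor; leave
- chisel_narrow: chisel, 170 mm long, lying on the chest's floor; leave
- stone: sharpening stone, 150 x 50 x 22 mm, on the chest's floor; leave
- block_plane: small steel plane, 155 mm long, 55 high, behind the chest; leave
- try_square: try square with wooden stock, 18 mm high, in front of the chest; leave
- mallet: wooden mallet, 80 mm high, lying to the left; leave
- glue_bottle: white bottle, 60 mm thick, 170 high, to the right; leave
- screw_jar: clear jar, 68 mm thick, 85 high, to the right; leave

How it is judged:
On the way, in this order (a step that is already met when the one before it is completed fails the run):
1. the stay's knee is past centre: the lid has begun to come down with it (below 1.31 rad, from 1.36) but is still up (angle between lid's own z axis and vertical between 0.75 and 1.31 rad), for 0.1 s.
2. the lid is lowered to within about 10 degrees of shut (angle between lid's own z axis and vertical below 0.18 rad), for 0.1 s.
At the end, for the whole second after the job is handed in: the lid is shut flat on the rim, past its catch and at rest (less than 0.010 rad open, 2 mm at its front edge), every other tool within 20 mm of where it was (angle between lid's own z axis and vertical below 0.01 rad and angular speed of lid below 0.05 rad/s); the robot touches nothing.
It fails at once if the lid is dropped or slammed (it swings faster than 1.6 rad/s) (angular speed of lid above 1.6 rad/s).
It fails at once if the robot squeezes or pushes the chest, its lid or its stay with more than 44 N, both fingers added up (contact force between any of the fingers, the arm and chest above 44 N).
It fails at once if another tool is shifted by more than 20 mm (distance of any of chisel_wide, chisel_narrow, stone, block_plane, try_square, mallet, glue_bottle, screw_jar from where it was at the start of the episode above 0.02 m).
It also fails if it takes over 72 s, if anything falls off the work surface, if the arm or the gripper's body presses on something with over 40 N, if the wrist force passes 120 N, or if a joint passes its speed limit or range.

## Robot

A 6-joint arm with a two-finger parallel gripper is mounted at the origin on the work surface. World frame = base frame: x ahead of the robot, y to its left, z up, the work surface at z = 0. Lengths are in m, angles in rad, forces in N, time in s.
With the tool pointing down it reaches from about 0.3 to 0.75 m from the base axis. Payload 8.5 kg.
Tool frame: the origin (TCP) lies at the very end of the fingers, on their centre line; the grasp point (between the pads) lies 19 mm behind it; z points along the fingers, y is the direction in which the jaws open and shut (so a half turn about z gives the same grasp; the last joint's range is limited). The gripper opens to 88 mm and grips with 3 to 60 N. Pads are 18 mm wide; open, the fingers measure 123 mm over their backs; the gripper's body (75 mm by 187 mm) begins 45 mm behind the grasp point.
Start: joints at [-1.319, 0.381, 1.297, -0, 1.464, -0.215], TCP at [0.248, -0.491, 0.239] pointing down, gripper open.
Joint ranges: [-3.11, 3.11], [-0.89, 2.33], [0.22, 2.48], [-1.42, 4.56], [0.17, 2.85], [-2.88, 2.88]. Speed limits (rad/s): [2.39, 2.39, 3.14, 3.14, 3.14, 3.14].

## Interface

Orientations are given as a unit quaternion [x, y, z, w].
In Python, from workcell import r gives the robot as it stands. The module is installed in compiled form; this text tells all that it offers.
- The arm moves only by the tool step_arm, never from a script. Its argument "steps" is one flat list of numbers, 7 for each row, row after row: the closure, from -1 (fully open) to 1 (shut), then the shift along the tool's x, y, z in mm, then the turn, a rotation vector about the tool's x, y, z in degrees. In form: [jaw, x, y, z, rx, ry, rz, jaw, x, y, z, rx, ry, rz, ...]. A call has 1 to 20 rows; each row shifts and turns the commanded pose from where the row before left it, along the tool's axes as they then stand; what a row does not reach is not made up. A row lasts 1/10 s, in which the tool goes at most 50 mm and 8.59 degrees, less where a joint would pass 70% of its speed; a pose out of reach is approached as far as the arm can. A call with a gripper value outside its range is refused whole. The fingers move at their own pace and stop on an object; "newtons" is the grip in N (left out, the last holds). Time passes only in rows, so rows that do not move let the fingers close. It gives the time, the measured TCP pose, the force and the opening at its end, in the units of the state.
- r.observe(): the state, without advancing time (a new reading comes with each control period).
- r.capture(name): name is "side" or "top" or "wrist"; returns (picture, depth): 384x512x3 uint8, red, green, blue; 384x512 float32, m along the optical axis (not along the pixel's ray), 0 where there is no reading.
- r.camera_model(name): a dict with "K" (3x3 intrinsics, pixels), "extrinsics" (4x4, takes a point from camera to world coordinates). Camera axes: x right, y up, looking along -z (the intrinsics and any distortion apply to the point x, -y, -z); pixel columns grow to the right and rows downward; lengths in m; the calibration is good to about 2 mm. A picture is of the moment at which its call begins: read the wrist's pose just before it. camera_model takes no time and is no camera call; for the wrist camera it gives the pose at the moment of the call.
- r.close_job(): hands the job in, once; it reports no verdict.
Trained networks look in the newest picture that a camera, given by its name, has taken for a name from the list of things; names that differ only in an ending like _2 or _b are one class to them, and where a whole thing is asked for, a point or a joint stands for the part that bears it (a point fixed in the world has none). Each returns a list of dicts, best first, with "conf" (0 to 1); they miss things now and then, are a little off and sometimes report something else, mostly with a low value. They report only what shows in the picture. A call takes as long as a camera call.
- r.spot_in(name, camera): "extent" ([left, top, width, height] in pixels, round what is visible of it).
- r.outline_of(name, camera): "mask" (384x512 bool, what is visible of it) and "extent" ([left, top, width, height] in pixels, round what is visible of it).
The state is a dict: "clock": time; "q": joint angles; "dq": joint speeds; "tau": joint torques, N m; "eef_pos": TCP position; "tcp_rot": TCP orientation; "force": force on the tool from outside, world axes, zero at the start; "ft_torque": the same for the moment, N m; "width": opening from 0.0 (shut) to 1.0 (fully open).
Only numpy, scipy, OpenCV 4.12 (cv2) and the standard library are available. Lean on these libraries where they do the work, as an engineer would, in place of code of your own. Each camera call takes 0.05 s, during which the arm holds its last target.

## Working session

There is one attempt and no reset: what is moved stays moved. The work goes in short steps, Python scripts to look and compute and a tool call to move; the robot and the scene stay as the last step left them, time stands still between calls to the robot, and variables do not carry over. Pictures are saved under pics/ and viewed, and the job is handed in when it is done.

Besides the shell and the picture viewer there is one more tool, called after "Request:" as a command line: name --argument value ..., lists and objects as JSON in quotes. step_arm: Moves the arm, as the interface text tells. Its arguments: {"type":"object","properties":{"steps":{"type":"array"},"newtons":{"type":"number"}},"required":["steps"]}

```bash
mkdir -p pics
python3 - <<'E'
from workcell import r
import numpy as np, cv2
s=r.observe(); print({k:np.round(v,3).tolist() for k,v in s.items()})
for n in ["side","top","wrist"]:
    p,d=r.capture(n); cv2.imwrite(f"pics/{n}0.png",p[:,:,::-1]); np.save(f"pics/{n}0.npy",d)
    m=r.camera_model(n); print(n,np.round(m["K"],1).tolist(),np.round(m["extrinsics"],4).tolist(), [k for k in m])
    np.savez(f"pics/{n}0.npz",K=m["K"],E=m["extrinsics"])
E
ls
```

```text
{'clock': 0.0, 'q': [-1.319, 0.381, 1.298, -0.0, 1.464, -0.215], 'dq': [0.0, -0.001, -0.001, 0.0, 0.001, 0.0], 'tau': [-0.002, -43.793, -22.456, 0.071, 0.035, -0.0], 'eef_pos': [0.247, -0.491, 0.238], 'tcp_rot': [0.973, 0.231, -0.0, -0.001], 'force': [-0.402, 0.11, -1.108], 'ft_torque': [0.011, 0.036, 0.003], 'width': 0.998}
side [[438.9, 0.0, 260.9], [0.0, 438.9, 186.7], [0.0, 0.0, 1.0]] [[0.3454, -0.7955, 0.4979, 1.1593], [0.9384, 0.3002, -0.1713, -0.242], [-0.0132, 0.5264, 0.8501, 1.1934], [0.0, 0.0, 0.0, 1.0]] ['K', 'extrinsics']
top [[408.6, 0.0, 257.5], [0.0, 408.6, 193.0], [0.0, 0.0, 1.0]] [[0.0158, 0.982, -0.188, 0.3264], [-0.9999, 0.0164, 0.0016, 0.0077], [0.0046, 0.1879, 0.9822, 1.2042], [0.0, 0.0, 0.0, 1.0]] ['K', 'extrinsics']
wrist [[293.6, 0.0, 256.6], [0.0, 293.6, 191.8], [0.0, 0.0, 1.0]] [[0.451, 0.8515, 0.2676, 0.3173], [-0.8925, 0.4306, 0.1341, -0.4569], [-0.0011, -0.2993, 0.9542, 0.3847], [0.0, 0.0, 0.0, 1.0]] ['K', 'extrinsics']
pics
```

View pics/side0.png

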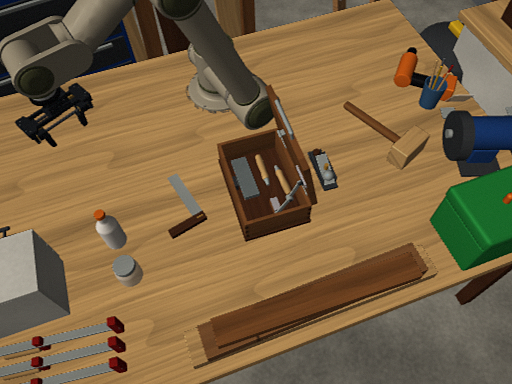

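View pics/top0.png

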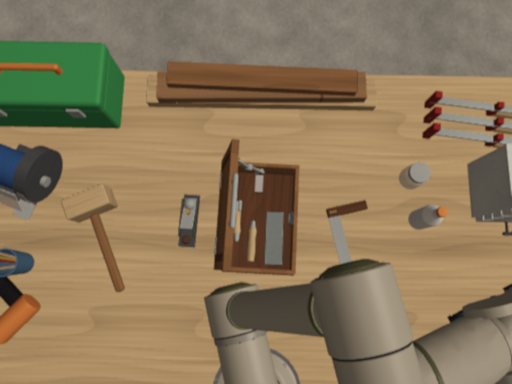

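View pics/wrist0.png

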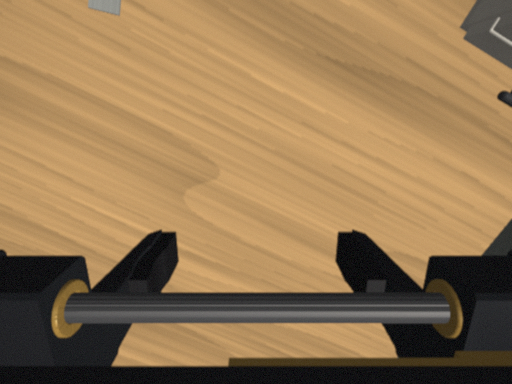

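Side view: the chest is at about (265,180), with the stay near (285,195). In the top view the chest spans cols 220–298 and rows 150–272, the hinge side is left (+y world) and the front faces -y. The stay sits at the far (+x) end, around (250,170). Next I measure the pose from the depth data.

```bash
cat > h.py <<'E'
import numpy as np, cv2
def cloud(n,tag):
    d=np.load(f"pics/{n}{tag}.npy"); z=np.load(f"pics/{n}{tag}.npz"); K,E=z["K"],z["E"]
    v,u=np.mgrid[:d.shape[0],:d.shape[1]]
    P=np.stack([(u-K[0,2])/K[0,0]*d,-(v-K[1,2])/K[1,1]*d,-d],-1)
    W=P@E[:3,:3].T+E[:3,3]; W[d==0]=np.nan
    return W
E
python3 - <<'E'
from h import *
for n in ["top","side"]:
    W=cloud(n,0); x,y,z=W[...,0],W[...,1],W[...,2]
    roi=(x>0.1)&(x<0.75)&(y>-0.25)&(y<0.25)
    # rim points
    m=roi&(np.abs(z-0.1)<0.006)
    P=W[m][:,:2]; print(n,"rim",len(P),np.nanmin(P,0),np.nanmax(P,0))
    rect=cv2.minAreaRect((P*1000).astype(np.float32)); print(rect)
    print('table z',np.nanmedian(z[(np.abs(z)<0.02)&roi]))
    for b in range(0,360,20):
        mm=roi&(z>b/1000)&(z<b/1000+.02)
        if mm.sum(): print(b,mm.sum(),np.round(np.percentile(W[mm],[2,50,98],axis=0),3)[:,:2].tolist())
    bgr=cv2.imread(f"pics/{n}0.png")
    if n=="top": c=bgr[130:290,190:320]
    else: c=bgr[75:250,195:335]
    cv2.imwrite(f"pics/{n}crop.png",cv2.resize(c,None,fx=3.4,fy=3.4,interpolation=cv2.INTER_CUBIC))
E
```

```text
top rim 911 [ 0.32037135 -0.10851172] [0.62404071 0.11953138]
((473.9788818359375, 6.3424835205078125), (218.9249267578125, 300.8609313964844), 87.77583312988281)
table z 0.0008287729382399078
0 14110 [[0.114, -0.24], [0.469, 0.0], [0.737, 0.242]]
20 1842 [[0.352, -0.098], [0.436, -0.023], [0.611, 0.227]]
40 384 [[0.352, -0.096], [0.494, 0.198], [0.615, 0.223]]
60 319 [[0.364, -0.098], [0.578, -0.004], [0.615, 0.203]]
80 574 [[0.324, -0.106], [0.479, -0.084], [0.622, 0.061]]
100 536 [[0.322, -0.105], [0.456, -0.067], [0.62, 0.117]]
120 150 [[0.119, -0.034], [0.461, 0.108], [0.617, 0.117]]
140 387 [[0.104, -0.033], [0.264, 0.093], [0.607, 0.132]]
160 931 [[0.103, -0.026], [0.179, 0.082], [0.597, 0.126]]
180 2136 [[0.102, -0.004], [0.169, 0.056], [0.527, 0.109]]
200 374 [[0.181, 0.035], [0.265, 0.07], [0.603, 0.098]]
220 229 [[0.202, 0.04], [0.335, 0.083], [0.611, 0.094]]
240 234 [[0.204, 0.031], [0.352, 0.08], [0.611, 0.09]]
260 302 [[0.205, 0.024], [0.406, 0.052], [0.615, 0.086]]
280 949 [[0.215, 0.023], [0.417, 0.067], [0.621, 0.081]]
300 251 [[0.21, 0.006], [0.336, 0.062], [0.603, 
[... 650 characters left out ...]
0.098]]
120 306 [[0.11, -0.037], [0.293, 0.025], [0.627, 0.101]]
140 436 [[0.107, -0.035], [0.289, 0.013], [0.627, 0.096]]
160 376 [[0.111, -0.028], [0.286, 0.045], [0.628, 0.106]]
180 378 [[0.169, -0.006], [0.277, 0.073], [0.627, 0.096]]
200 306 [[0.244, -0.009], [0.28, 0.064], [0.627, 0.084]]
220 199 [[0.243, -0.019], [0.28, 0.054], [0.627, 0.079]]
240 203 [[0.253, -0.026], [0.283, 0.046], [0.628, 0.074]]
260 268 [[0.253, -0.034], [0.308, 0.045], [0.627, 0.07]]
280 596 [[0.263, -0.036], [0.467, 0.059], [0.627, 0.075]]
300 235 [[0.257, -0.051], [0.288, 0.017], [0.615, 0.075]]
320 319 [[0.259, -0.055], [0.424, 0.051], [0.534, 0.063]]
340 173 [[0.258, -0.068], [0.288, -0.019], [0.492, 0.056]]
```

```bash
ls pics
```

```text
side0.npy
side0.npz
side0.png
sidecrop.png
top0.npy
top0.npz
top0.png
topcrop.png
wrist0.npy
wrist0.npz
wrist0.png
```

Run:
```python
from h import *
from scipy.optimize import least_squares
for n in ["top","side"]:
    W=cloud(n,0).reshape(-1,3); W=W[np.isfinite(W[:,0])]
    P=W[(abs(W[:,2]-0.1)<0.004)&(W[:,0]>.31)&(W[:,0]<.635)&(W[:,1]>-.115)&(W[:,1]<.1)]
    # front rim: y<-0.08 ; centre line
    f=P[(P[:,1]<-.085)]; f=f[(f[:,0]>.34)&(f[:,0]<.60)]
    a=np.polyfit(f[:,0],f[:,1],1); print(n,'front',len(f),a,np.degrees(np.arctan(a[0])),'at x=.473',np.polyval(a,.473),'std',np.std(f[:,1]-np.polyval(a,f[:,0])))
    for lo,hi in((.31,.345),(.6,.635)):
        g=P[(P[:,0]>lo)&(P[:,0]<hi)&(P[:,1]>-.08)&(P[:,1]<.06)]
        if len(g)>5:
            b=np.polyfit(g[:,1],g[:,0],1); print(' side',len(g),b,np.degrees(np.arctan(b[0])),np.percentile(g[:,0],[2,98]))
    # lid plane points (front/inner face) 
    L=W[(W[:,2]>.17)&(W[:,2]<.29)&(W[:,0]>.33)&(W[:,0]<.62)&(W[:,1]>.03)&(W[:,1]<.12)]
    if len(L)>50:
        best=None; rng=np.random.default_rng(0)
        for _ in range(800):
            p=L[rng.choice(len(L),3,False)]; nn=np.cross(p[1]-p[0],p[2]-p[0]); nn/=np.linalg.norm(nn)+1e-9
            c=(abs((L-p[0])@nn)<.0025)
            if best is None or c.sum()>best.sum(): best=c
        Q=L[best]; c=Q.mean(0); nn=np.linalg.svd(Q-c)[2][2]; nn*=np.sign(nn[1]) 
        print(' lid',len(L),best.sum(),c,nn,'tilt from horiz-normal deg',np.degrees(np.arcsin(nn[2])),'yaw',np.degrees(np.arctan2(nn[0],nn[1])))
        print('  y where z=.1:',(c[1]+nn[2]/nn[1]*(c[2]-.1)), 'at x',c[0])
```

```text
top front 372 [-0.03861264 -0.07871686] -2.2112427638467604 at x=.473 -0.09698063753706217 std 0.0037648042208108415
 side 188 [0.03994396 0.32812893] 2.2874042303263793 [0.32227679 0.33409411]
 side 144 [0.04584676 0.6176202 ] 2.6249878786051615 [0.60870491 0.62317165]
 lid 792 710 [0.4700322  0.08803608 0.2341614 ] [0.03823504 0.97850841 0.20263115] tilt from horiz-normal deg 11.690863786752034 yaw 2.2376837058376324
  y where z=.1: 0.1158184431641824 at x 0.47003219512975575
side front 271 [-0.03805832 -0.08019521] -2.179528999648018 at x=.473 -0.09819679799915872 std 0.003985631675954976
 side 143 [0.03948225 0.32971536] 2.2609919519321657 [0.32085793 0.33656416]
 side 185 [0.02647662 0.61847689] 1.5166442423238224 [0.60366616 0.62606396]
 lid 435 325 [0.49291695 0.0671714  0.23597277] [0.04256466 0.98046474 0.19203423] tilt from horiz-normal deg 11.071523123612714 yaw 2.4858056898323766
  y where z=.1: 0.09380308378767911 at x 0.4929169538301901
```

View pics/topcrop.png

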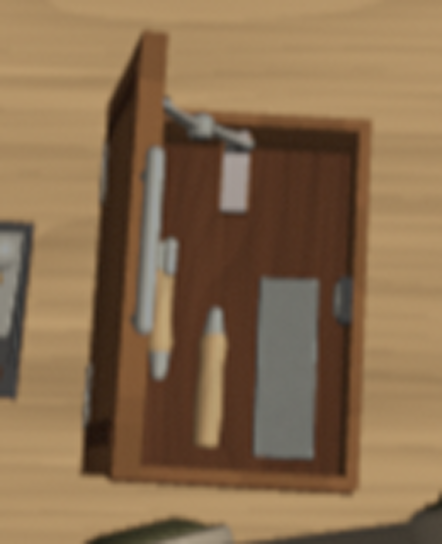

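View pics/sidecrop.png

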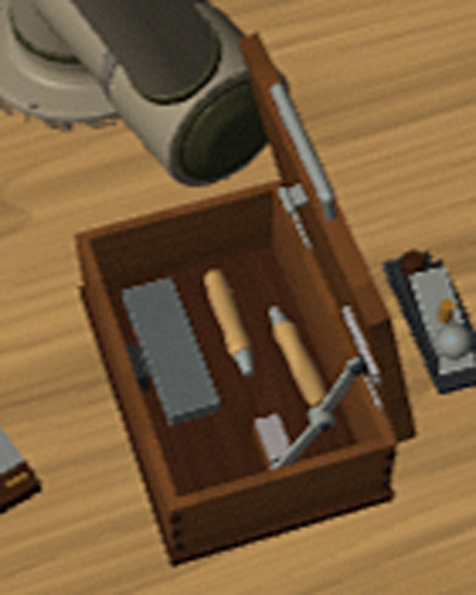

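```bash
cat >> h.py <<'E'
t=np.radians(2.25); O=np.array([.473,-.003,0])
R=np.array([[np.sin(t),-np.cos(t),0],[np.cos(t),np.sin(t),0],[0,0,1]])  # cols: chest x,y,z in world
def toC(W): return (W-O)@R
def toW(c): return O+R@np.asarray(c)
E
python3 - <<'E'
from h import *
for n in ["top","side"]:
    C=toC(cloud(n,0))*1000; im=cv2.imread(f"pics/{n}0.png").astype(int)
    x,y,z=C[...,0],C[...,1],C[...,2]
    m=(x>-30)&(x<80)&(y<-80)&(y>-139)&(z>80)&(z<200)
    print(n,m.sum())
    for v,u in np.argwhere(m): 
        print((u,v),np.round(C[v,u]).astype(int).tolist(),im[v,u].tolist(), end=';')
    print()
E
```

```text
top 116
(np.int64(241), np.int64(162)) [57, -125, 193] [103, 115, 123];(np.int64(242), np.int64(162)) [55, -126, 190] [104, 123, 139];(np.int64(238), np.int64(163)) [65, -122, 192] [49, 71, 99];(np.int64(239), np.int64(163)) [63, -122, 191] [55, 65, 78];(np.int64(240), np.int64(163)) [60, -122, 194] [62, 69, 73];(np.int64(241), np.int64(163)) [57, -122, 194] [74, 82, 84];(np.int64(242), np.int64(163)) [55, -123, 190] [89, 99, 105];(np.int64(243), np.int64(163)) [53, -125, 184] [98, 112, 124];(np.int64(239), np.int64(164)) [63, -122, 183] [50, 67, 91];(np.int64(240), np.int64(164)) [60, -121, 186] [51, 63, 78];(np.int64(241), np.int64(164)) [58, -123, 179] [55, 62, 68];(np.int64(242), np.int64(164)) [55, -124, 178] [65, 71, 74];(np.int64(243), np.int64(164)) [53, -122, 183] [81, 88, 93];(np.int64(244), np.int64(164)) [50, -124, 179] [99, 109, 115];(np.int64(245), np.int64(164)) [48, -125, 173] [104, 116, 125];(np.int64(246), np.int64(164)) [46, -132, 147] [104, 115, 126];(np.int64(247), np.int64(164)) [44, -133, 146] [102, 112, 119];(np.int64(248), np.int64(164)) [41, -133, 147] [111,
[... 14770 characters left out ...]
4(210)) [4, -132, 93] [125, 129, 128];(np.int64(278), np.int64(210)) [7, -131, 90] [110, 116, 113];(np.int64(279), np.int64(210)) [11, -129, 85] [58, 60, 55];(np.int64(280), np.int64(210)) [13, -131, 87] [67, 67, 63];(np.int64(283), np.int64(210)) [19, -138, 96] [22, 45, 83];(np.int64(275), np.int64(211)) [-1, -129, 85] [115, 123, 117];(np.int64(276), np.int64(211)) [2, -129, 84] [151, 158, 148];(np.int64(277), np.int64(211)) [5, -129, 81] [115, 118, 113];(np.int64(278), np.int64(211)) [7, -131, 84] [64, 63, 55];(np.int64(279), np.int64(211)) [10, -132, 84] [52, 59, 64];(np.int64(274), np.int64(212)) [-4, -129, 81] [85, 102, 119];(np.int64(275), np.int64(212)) [-2, -132, 85] [116, 129, 130];
```

The knee hub is clear in both depth clouds, centred at about chest (38, -127, 137). That puts the stay at y≈-127. I'll lift and move to the front of the chest, then turn the tool.

Request:
step_arm --steps '[-1,0,0,-35,0,0,0,-1,0,0,-35,0,0,0,-1,0,0,-35,0,0,0,-1,34,-5.5,0,0,0,-5,-1,34,-2.5,0,0,0,-8,-1,34,2.5,0,0,0,-8,-1,33,7,0,0,0,-8,-1,31,11.5,0,0,0,-8,-1,30,16,0,0,0,-8,-1,27,20,0,0,0,-8,-1,24,23,0,0,0,-8,-1,24,24,0,0,0,0,-1,24,24,0,0,0,0,-1,0,0,0,0,0,0]'

```text
clock: 1.55
eef_pos: [0.5189, -0.2848, 0.3432]
tcp_rot: [0.719, 0.695, 0.0, -0.0]
force: [-0.4, 0.2, 0.0]
width: 0.999
```

Request:
step_arm --steps '[-0.2,0,8,0,0,7.5,0,-0.2,0,10,0,0,7.5,0,-0.2,0,10,0,0,7.5,0,-0.2,0,10,0,0,7.5,0,-0.2,0,10,0,0,7.5,0,-0.2,0,10,0,0,7.5,0,-0.2,0,10,0,0,0,0,-0.2,0,0,0,0,0,0]'

```text
clock: 2.35
eef_pos: [0.585, -0.2914, 0.3421]
tcp_rot: [0.666, 0.64, 0.276, -0.266]
force: [-0.4, 0.1, 0.0]
width: 0.603
```

```bash
cat >> h.py <<'E'
from scipy.spatial.transform import Rotation as Ro
def tgt(cg,adeg):
    """pose with grasp point at chest point cg (mm), tool tilt a; tool y = -chest y"""
    a=np.radians(adeg); z=R@[np.sin(a),0,-np.cos(a)]; y=-R[:,1]; x=np.cross(y,z)
    M=np.stack([x,y,z],1); return toW(np.array(cg)/1000.)+.019*z, M
def delta(s,p,M):
    T=Ro.from_quat(s["tcp_rot"]).as_matrix()
    return np.round(T.T@(p-s["eef_pos"])*1000,1), np.round(Ro.from_matrix(T.T@M).as_rotvec(degrees=True),1)
def rep(s):
    T=Ro.from_quat(s["tcp_rot"]).as_matrix(); g=np.array(s["eef_pos"])-.019*T[:,2]
    print("t",round(s["clock"],2),"grasp chest mm",np.round(toC(g)*1000,1),"a",round(np.degrees(np.arctan2((R.T@T[:,2])[0],-T[2,2])),1),"F chest",np.round(R.T@np.array(s["force"]),1),"F tool",np.round(T.T@np.array(s["force"]),1),"w mm",round(88*s["width"],1),"q",np.round(s["q"],2))
E
python3 - <<'E'
from h import *
from workcell import r
s=r.observe(); rep(s)
for c,a in (((-45,-127,220),45),((39,-127,137),45)):
    p,M=tgt(c,a); print(p,*delta(s,p,M))
for n in ["side"]:
    p,d=r.capture(n); cv2.imwrite(f"pics/{n}1.png",p[:,:,::-1])
E
```

```text
t 2.35 grasp chest mm [-297.2 -123.2  355.5] a 45.1 F chest [0.1 0.4 0. ] F tool [ 0.  -0.4  0. ] w mm 53.0 q [-0.84  0.76  0.53  0.74  2.32 -0.41]
[ 0.59866285 -0.03952663  0.20656497] [ 82.1   3.6 274.3] [-0.  -0.1 -0.1]
[0.60196068 0.04440861 0.12356497] [ 82.6   3.7 392.3] [-0.  -0.1 -0.1]
```

View pics/side1.png

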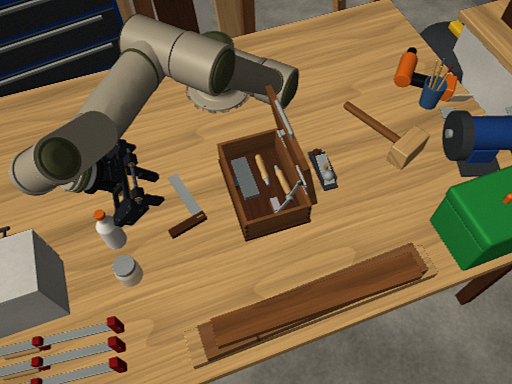

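The arm reached the 45° pose, with the gripper near (125,190), clear of the bottle at (110,230). Now the pre-approach.

Request:
step_arm --steps '[-0.2,8,0.4,27,0,0,0,-0.2,8,0.4,27,0,0,0,-0.2,8,0.4,27,0,0,0,-0.2,8,0.4,27,0,0,0,-0.2,8,0.4,27,0,0,0,-0.2,8,0.4,27,0,0,0,-0.2,8,0.4,27,0,0,0,-0.2,8,0.4,27,0,0,0,-0.2,8,0.4,27,0,0,0,-0.2,8,0,27,0,0,0,-0.2,2,0,4,0,0,0,-0.2,0,0,0,0,0,0]'

```text
clock: 3.6
eef_pos: [0.5979, -0.0385, 0.2088]
tcp_rot: [0.666, 0.641, 0.276, -0.265]
force: [-0.4, -0.3, 0.2]
width: 0.6
```

Run:
```python
from h import *
from workcell import r
s=r.observe(); rep(s)
for c,a in (((39,-127,137),45),):
    p,M=tgt(c,a); print(p,*delta(s,p,M))
for n in ["side","wrist"]:
    p,d=r.capture(n); cv2.imwrite(f"pics/{n}2.png",p[:,:,::-1]); np.save(f"pics/{n}2.npy",d)
    m=r.camera_model(n); np.savez(f"pics/{n}2.npz",K=m["K"],E=m["extrinsics"])
a=cv2.imread("pics/side2.png")[60:260,180:340]; b=cv2.imread("pics/wrist2.png")
cv2.imwrite("pics/c2.png",np.hstack([cv2.resize(a,(307,384)),cv2.resize(b,(493,384))]))
```

```text
t 3.6 grasp chest mm [ -43.9 -126.2  222.3] a 44.9 F chest [-0.3  0.4  0.2] F tool [-0.1 -0.4 -0.4] w mm 52.8 q [-0.54  0.6   1.22  0.68  1.72 -0.54]
[0.60196068 0.04440861 0.12356497] [ -1.5   0.8 119. ] [-0.   0.1  0.1]
```

View pics/c2.png

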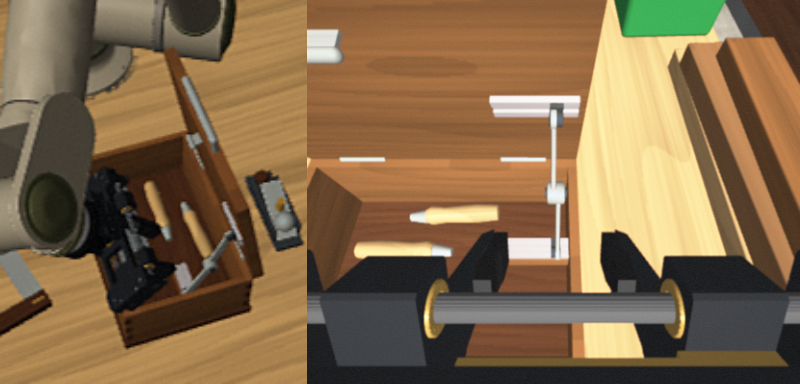

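The wrist view shows the hub at about (556,193), with the finger centre at about 554, so it is laterally aligned. I'll check with wrist depth.

Run:
```python
from h import *
C=toC(cloud("wrist",2))*1000
x,y,z=C[...,0],C[...,1],C[...,2]
m=(x>10)&(x<55)&(y<-100)&(y>-150)&(z>125)&(z<165)
vv,uu=np.nonzero(m); print(m.sum(), vv.min(),vv.max(),uu.min(),uu.max())
for v in range(vv.min(),vv.max()+1,2):
    k=m[v]; print(v,np.round([y[v][k].min(),y[v][k].max(),x[v][k].mean(),z[v][k].mean()],1))
# lid plane inner
L=C[(x>50)&(x<100)&(z>130)&(z<280)&(y>-130)&(y<130)]
c=np.median(L,0); n=np.linalg.svd(L-L.mean(0))[2][2]; print(len(L),L.mean(0),n*np.sign(n[0]))
```

```text
554 170 213 247 269
170 [-125.2 -125.2   45.2  164. ]
172 [-128.5 -125.2   43.7  163.4]
174 [-128.5 -125.2   42.6  162.1]
176 [-128.5 -125.2   41.6  160.5]
178 [-128.5 -125.2   41.3  158. ]
180 [-128.5 -125.2   40.   156.8]
182 [-135.6 -121.6   43.4  147.5]
184 [-136.5 -120.8   41.2  147.9]
186 [-136.4 -120.8   39.5  147.5]
188 [-138.2 -119.    38.2  146.2]
190 [-138.2 -119.    36.5  145.7]
192 [-138.1 -119.    34.9  145.2]
194 [-138.1 -119.1   33.5  144.2]
196 [-138.2 -119.    32.1  143.1]
198 [-136.3 -120.9   30.7  142.2]
200 [-136.5 -120.8   29.6  140.4]
202 [-135.6 -121.7   29.   137.6]
204 [-132.2 -128.6   29.1  133.5]
206 [-132.2 -128.6   28.   131.5]
208 [-132.2 -128.7   27.1  129.3]
210 [-132.2 -128.7   25.9  127.6]
212 [-131.4 -129.6   24.7  126. ]Traceback (most recent call last):
  File "<stdin>", line 10, in <module>
    u, s, vh = gufunc(a, signature=signature)
               ~~~~~~^^^^^^^^^^^^^^^^^^^^^^^^
numpy._core._exceptions._ArrayMemoryError: Unable to allocate 8.46 GiB for an array with shape (33690, 33690) and data type float64
```

Request:
step_arm --steps '[-0.2,-0.5,0.6,20,0,0,0,-0.2,-0.5,0.6,20,0,0,0,-0.2,-0.5,0.6,20,0,0,0,-0.2,0,0,20,0,0,0,-0.2,0,0,15,0,0,0,-0.2,0,0,12,0,0,0,-0.2,0,0,12,0,0,0,-0.2,0,0,0,0,0,0,-0.2,0,0,0,0,0,0]' --newtons 4

```text
clock: 4.6
eef_pos: [0.6036, 0.0439, 0.1231]
tcp_rot: [0.666, 0.64, 0.276, -0.265]
force: [0.3, 0.0, 0.2]
width: 0.595
```

```bash
cat > look.py <<'E'
from h import *
from workcell import r
import sys
tag=sys.argv[1]; s=r.observe(); rep(s)
for n in ["side","wrist"]:
    p,d=r.capture(n); cv2.imwrite(f"pics/{n}{tag}.png",p[:,:,::-1]); np.save(f"pics/{n}{tag}.npy",d)
    m=r.camera_model(n); np.savez(f"pics/{n}{tag}.npz",K=m["K"],E=m["extrinsics"])
a=cv2.imread(f"pics/side{tag}.png")[60:260,180:340]; b=cv2.imread(f"pics/wrist{tag}.png")
cv2.imwrite(f"pics/c{tag}.png",np.hstack([cv2.resize(a,(307,384)),cv2.resize(b,(493,384))]))
E
python3 look.py 3
```

```text
t 4.6 grasp chest mm [  38.5 -128.7  136.5] a 45.0 F chest [ 0.  -0.3  0.2] F tool [ 0.2  0.3 -0.1] w mm 52.4 q [-0.41  0.67  1.37  0.72  1.48 -0.59]
```

View pics/c3.png

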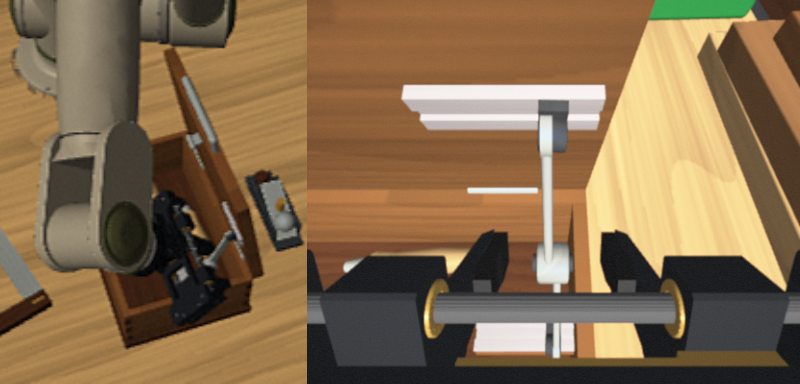

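The hub, at about (553,262), sits between the fingers. Closing gently.

Request:
step_arm --steps '[0.3,0,0,0,0,0,0,0.3,0,0,0,0,0,0,0.45,0,0,0,0,0,0,0.6,0,0,0,0,0,0,0.7,0,0,0,0,0,0,0.7,0,0,0,0,0,0]' --newtons 4

```text
clock: 5.3
eef_pos: [0.6032, 0.0443, 0.1228]
tcp_rot: [0.666, 0.64, 0.276, -0.265]
force: [-2.1, 0.2, 0.9]
width: 0.18
```

```bash
python3 look.py 4
```

```text
t 5.3 grasp chest mm [  38.9 -128.2  136.2] a 45.0 F chest [0.1 2.1 0.9] F tool [ 0.8 -2.1 -0.6] w mm 15.8 q [-0.41  0.67  1.37  0.72  1.48 -0.59]
```

View pics/c4.png

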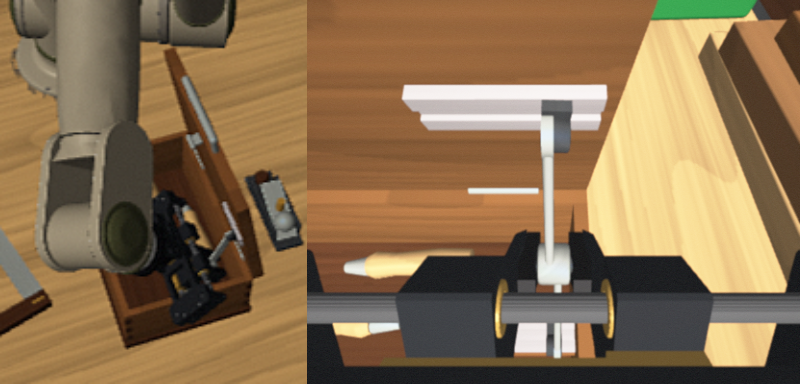

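Request:
step_arm --steps '[0.75,0,-0.5,0,0,0,0,0.75,0,0,0,0,0,0,0.75,-0.1,0,-0.5,0,0,0,0.75,-0.3,0,-1,0,0,0,0.75,-0.3,0,-1,0,0,0]' --newtons 14

```text
clock: 5.9
eef_pos: [0.6025, 0.0429, 0.1234]
tcp_rot: [0.666, 0.64, 0.276, -0.266]
force: [1.4, 7.4, -5.3]
width: 0.175
```

```bash
cat > st.py <<'E'
from h import *
from workcell import r
rep(r.observe())
E
python3 st.py
```

```text
t 5.9 grasp chest mm [  37.5 -127.7  136.9] a 45.1 F chest [ 7.5 -1.1 -5.3] F tool [1.5 1.1 9. ] w mm 15.4 q [-0.41  0.67  1.37  0.72  1.48 -0.59]
```

Request:
step_arm --steps '[0.75,-0.3,0.1,-1,0,0,0,0.75,-0.3,0,-1,0,0,0]' --newtons 15

```text
clock: 6.1
eef_pos: [0.6024, 0.0412, 0.1243]
tcp_rot: [0.666, 0.64, 0.276, -0.266]
force: [3.2, 7.9, -5.8]
width: 0.18
```

```bash
python3 st.py
```

```text
t 6.1 grasp chest mm [  35.8 -127.6  137.7] a 45.1 F chest [ 8.  -2.9 -5.8] F tool [1.5 2.9 9.8] w mm 15.9 q [-0.42  0.67  1.37  0.72  1.49 -0.59]
```

Request:
step_arm --steps '[0.75,-0.2,0.1,-1.2,0,0,0,0.75,-0.3,0.2,-1.2,0,0,0,0.75,-0.3,0,-1.2,0,0,0]' --newtons 15

```text
clock: 6.4
eef_pos: [0.6024, 0.0378, 0.1259]
tcp_rot: [0.666, 0.64, 0.275, -0.266]
force: [1.1, 7.0, -8.3]
width: 0.179
```

```bash
python3 look.py 5
```

```text
t 6.4 grasp chest mm [  32.5 -127.7  139.3] a 45.0 F chest [ 7.  -0.8 -8.3] F tool [-0.9  0.9 10.8] w mm 15.8 q [-0.42  0.67  1.37  0.72  1.49 -0.59]
```

View pics/c5.png

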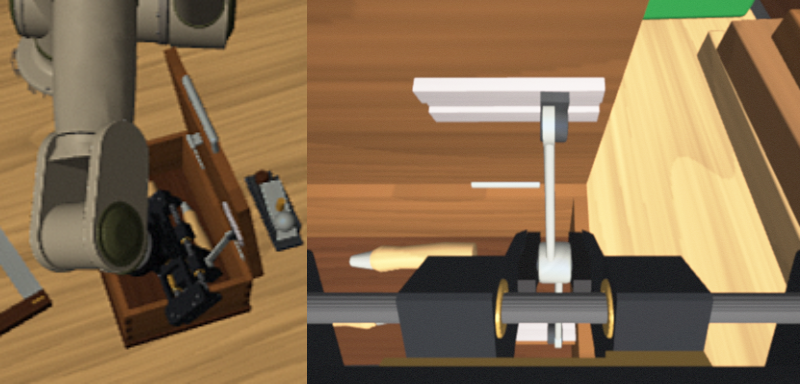

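The hub stays in the grip (555,262). Continuing along the arc.

Request:
step_arm --steps '[0.75,-0.7,0,-1.9,0,0,0,0.75,-0.7,0,-1.9,0,0,0,0.75,-0.7,0,-1.9,0,0,0,0.75,-0.8,0,-1.6,0,0,0,0.75,-0.8,0,-1.6,0,0,0,0.75,-0.8,0,-1.5,0,0,0]' --newtons 15

```text
clock: 7.1
eef_pos: [0.602, 0.0271, 0.13]
tcp_rot: [0.666, 0.64, 0.275, -0.266]
force: [1.4, 5.7, -7.7]
width: 0.177
```

```bash
python3 st.py
```

```text
t 7.1 grasp chest mm [  21.7 -127.8  143.4] a 45.0 F chest [ 5.7 -1.2 -7.7] F tool [-1.4  1.2  9.5] w mm 15.6 q [-0.44  0.67  1.36  0.71  1.51 -0.59]
```

Request:
step_arm --steps '[0.75,-1.1,0,-1.3,0,0,0,0.75,-1.1,0,-1.3,0,0,0,0.75,-1.1,0,-1.3,0,0,0,0.75,-1.2,0,-1.5,0,0,0,0.75,-1.2,0,-1.5,0,0,0,0.75,-1.2,0,-1.5,0,0,0]' --newtons 15

```text
clock: 7.7
eef_pos: [0.6018, 0.0165, 0.132]
tcp_rot: [0.666, 0.64, 0.276, -0.266]
force: [-0.2, 5.0, -2.0]
width: 0.176
```

```bash
python3 look.py 6
python3 - <<'E'
from h import *
C=toC(cloud("side",6)).reshape(-1,3)*1000
# lid end face / handle : lid's points
C=C[np.isfinite(C[:,0])]
L=C[(C[:,0]>20)&(C[:,0]<110)&(C[:,2]>130)&(C[:,2]<290)&(abs(C[:,1])<120)]
A=np.c_[L[:,2],np.ones(len(L))]
k=np.ones(len(L),bool)
for _ in range(10):
    c=np.linalg.lstsq(A[k],L[k,0],rcond=None)[0]; res=L[:,0]-A@c; k=abs(res)<max(3,1.5*np.median(abs(res)))
print(c,k.sum(),'lid angle',np.pi/2+np.arctan(c[0]),'x@100',c[0]*100+c[1])
E
```

```text
t 7.7 grasp chest mm [  11.1 -127.9  145.4] a 45.1 F chest [ 5.   0.4 -2. ] F tool [ 2.1 -0.4  4.9] w mm 15.5 q [-0.45  0.67  1.35  0.7   1.53 -0.6 ]
[ -0.27805379 125.28740693] 61 lid angle 1.2995932586217438 x@100 97.48202841305165
```

View pics/c6.png

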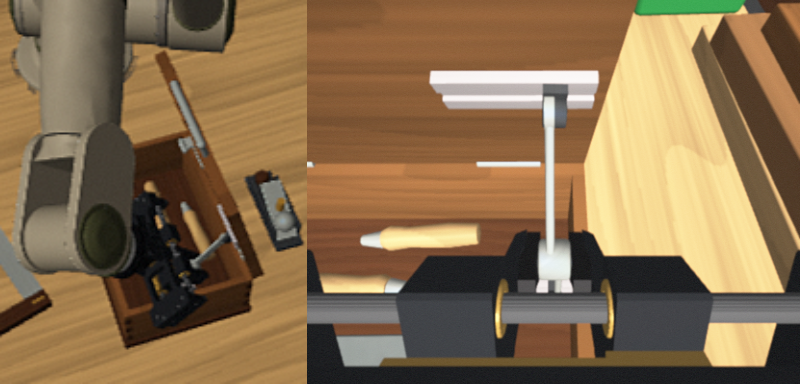

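```bash
cat >> h.py <<'E'
from scipy.optimize import brentq
def lidang(kx):
    K=np.array([kx,76+np.sqrt(70.5**2-(kx-4)**2)])
    f=lambda th: np.linalg.norm(np.array([100-107*np.cos(th)-12*np.sin(th),100+107*np.sin(th)-12*np.cos(th)])-K)-70.5
    return [round(brentq(f,a,b),3) for a,b in zip(np.arange(.2,1.5,.02),np.arange(.22,1.52,.02)) if f(a)*f(b)<0],K
def handle(th): return np.array([100-235*np.cos(th)+9*np.sin(th),100+235*np.sin(th)+9*np.cos(th)])
E
python3 -c "
from h import *
for x in (39,30,13,11,5,0,-5,-10,-20): print(x,lidang(x))
for th in np.arange(1.3,-.01,-.1): print(round(th,2),handle(th).round(1))"
```

```text
39 ([1.363], array([ 39.        , 137.19844769]))
30 ([1.361], array([ 30.        , 141.53052724]))
13 ([1.29], array([ 13.        , 145.92317212]))
11 ([1.278], array([ 11.        , 146.15162151]))
5 ([1.24], array([  5.        , 146.49290744]))
0 ([1.205], array([  0.        , 146.38643335]))
-5 ([1.167], array([ -5.        , 145.92317212]))
-10 ([1.126], array([-10.        , 145.09594778]))
-20 ([1.038], array([-20.        , 142.28913938]))
1.3 [ 45.8 328.8]
1.2 [ 23.2 322.3]
1.1 [  1.4 313.5]
1.0 [-19.4 302.6]
0.9 [-39.  289.7]
0.8 [-57.3 274.8]
0.7 [-73.9 258.3]
0.6 [-88.9 240.1]
0.5 [-101.9  220.6]
0.4 [-112.9  199.8]
0.3 [-121.8  178. ]
0.2 [-128.5  155.5]
0.1 [-132.9  132.4]
-0.0 [-135.  109.]
```

Request:
step_arm --steps '[0.75,-1.3,0,-1.7,0,0,0,0.75,-1.3,0,-1.7,0,0,0,0.75,-1.4,0,-1.6,0,0,0,0.75,-1.4,0,-1.6,0,0,0,0.75,-1.5,0,-1.6,0,0,0,0.75,-1.5,0,-1.6,0,0,0,0.75,0,0,0,0,0,0,0.75,0,0,0,0,0,0]' --newtons 15

```text
clock: 8.6
eef_pos: [0.6014, 0.0026, 0.1327]
tcp_rot: [0.666, 0.64, 0.275, -0.265]
force: [-1.6, 2.1, -8.0]
width: 0.182
```

```bash
python3 st.py
```

```text
t 8.6 grasp chest mm [  -2.8 -128.1  146.1] a 45.0 F chest [ 2.   1.7 -8. ] F tool [-4.2 -1.7  7.1] w mm 16.0 q [-0.48  0.67  1.34  0.7   1.54 -0.6 ]
```

Request:
step_arm --steps '[0.75,-0.5,0,0.5,0,0,0,0.5,0,0,0,0,0,0,0.2,0,0,0,0,0,0,-0.1,0,0,0,0,0,0,-0.2,0,0,-10,0,0,0,-0.2,0,0,-30,0,0,0,-0.2,0,0,-40,0,0,0,-0.2,0,0,-40,0,0,0,-0.2,0,0,-40,0,0,0,-0.2,0,0,-30,0,0,0,-0.2,0,0,0,0,0,0]'

```text
clock: 9.7
eef_pos: [0.5967, -0.1345, 0.2697]
tcp_rot: [0.667, 0.641, 0.277, -0.262]
force: [0.3, 0.1, -0.0]
width: 0.601
```

```bash
python3 look.py 7
python3 - <<'E'
from h import *
from workcell import r
C=toC(cloud("wrist",7))*1000; x,y,z=C[...,0],C[...,1],C[...,2]
m=(x>20)&(x<100)&(y>-60)&(y<60)&(z>160)&(z<270)
L=C[m]; A=np.c_[L[:,2],np.ones(len(L))]; k=np.ones(len(L),bool)
for _ in range(15):
    c=np.linalg.lstsq(A[k],L[k,0],rcond=None)[0]; res=L[:,0]-A@c; k=abs(res)<max(2.5,1.5*np.median(abs(res)))
print(len(L),k.sum(),c,'angle',np.pi/2+np.arctan(c[0]),'x@100',c[0]*100+c[1])
try: r.capture("wrist"); print(r.spot_in("handle","wrist")[:2])
except Exception as e: print(e)
E
```

```text
t 9.7 grasp chest mm [-139.9 -128.7  283.2] a 44.8 F chest [ 0.1 -0.3 -0. ] F tool [0.1 0.3 0.1] w mm 52.9 q [-0.66  0.62  1.01  0.67  1.95 -0.51]
7318 6765 [ -0.3842013  139.47983883] angle 1.2039832652521687 x@100 101.05970871724341
[]
```

View pics/c7.png

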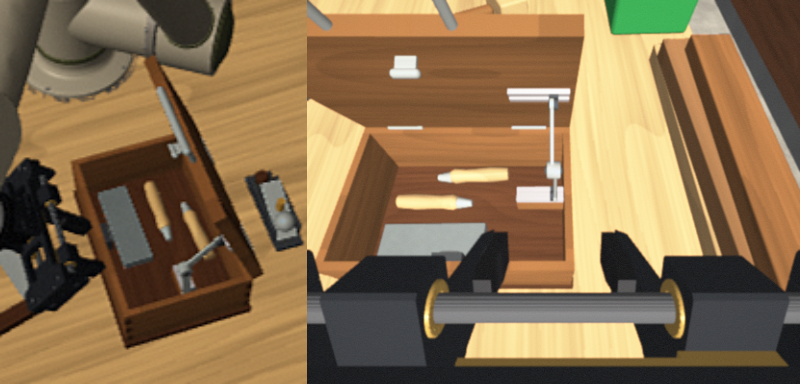

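Lid measured at 1.20 rad and held by the knee alone. Now I move in front of the handle and turn the jaws 90°.

Request:
step_arm --steps '[-0.2,24,0,0,0,0,0,-0.2,24,-5,0,0,0,0,-0.2,24,-20,0,0,0,0,-0.2,24,-20,0,0,0,0,-0.2,24,-22,0,0,0,0,-0.2,23,-22,0,0,0,0,-0.2,0,-20,0,0,0,0,-0.2,0,-20,0,0,0,0,-0.2,0,0,0,0,0,8,-0.2,0,0,0,0,0,8.2,-0.2,0,0,0,0,0,8.2,-0.2,0,0,0,0,0,8.2,-0.2,0,0,0,0,0,8.2,-0.2,0,0,0,0,0,8.2,-0.2,0,0,0,0,0,8.2,-0.2,0,0,0,0,0,8.2,-0.2,0,0,0,0,0,8.2,-0.2,0,0,0,0,0,8.2,-0.2,0,0,0,0,0,8.2,0,0,0,0,0,0,0]'

```text
clock: 11.9
eef_pos: [0.4712, -0.0244, 0.3674]
tcp_rot: [0.924, -0.018, 0.006, -0.383]
force: [-0.5, 0.4, -1.1]
width: 0.533
```

```bash
cat >> h.py <<'E'
def tgt2(th,adeg,back=0,off=(0,0)):
    a=np.radians(adeg); z=R@[np.sin(a),0,-np.cos(a)]; x=-R[:,1]; y=np.cross(z,x)
    h=handle(th); return toW(np.array([h[0]+off[0],0,h[1]+off[1]])/1000)+(.019-back)*z, np.stack([x,y,z],1)
E
python3 look.py 8;  python3 - <<'E'
from h import *
from workcell import r
s=r.observe()
p,M=tgt2(1.2,45,.09); print(*delta(s,p,M))
p,M=tgt2(1.2,45,0); print(*delta(s,p,M))
C=toC(cloud("side",8))*1000; x,y,z=C[...,0],C[...,1],C[...,2]
im=cv2.imread("pics/side8.png").astype(int)
m=(x>-20)&(x<60)&(abs(y)<56)&(z>305)&(z<345)
print(m.sum()); 
for v,u in np.argwhere(m)[::3]: print((int(u),int(v)),np.round(C[v,u]).astype(int).tolist(),im[v,u].tolist(),end=' ')
E
```

```text
t 11.9 grasp chest mm [-34.9   0.9 380.8] a 45.1 F chest [ 0.4  0.5 -1.1] F tool [-0.5  0.5  1.1] w mm 46.9 q [-0.64  0.27  1.31  0.69  1.98  1.12]
[ 0.8  0.3 -7.2] [-0.   0.1  0.2]
[ 0.9  0.3 82.8] [-0.   0.1  0.2]
166
(263, 105) [25, 54, 330] [143, 147, 143] (263, 106) [24, 53, 328] [156, 161, 157] (263, 107) [23, 49, 328] [155, 163, 158] (262, 108) [19, 46, 329] [119, 127, 121] (265, 108) [27, 44, 329] [106, 110, 104] (264, 109) [23, 41, 329] [150, 156, 153] (262, 110) [17, 40, 328] [96, 136, 167] (265, 110) [25, 38, 328] [136, 143, 140] (264, 111) [22, 36, 327] [154, 159, 154] (267, 111) [29, 34, 327] [67, 77, 85] (265, 112) [23, 31, 328] [150, 156, 153] (264, 113) [19, 29, 328] [128, 139, 140] (267, 113) [27, 27, 327] [116, 121, 116] (265, 114) [20, 24, 329] [153, 158, 149] (268, 114) [28, 23, 328] [83, 89, 82] (266, 115) [22, 23, 326] [155, 161, 155] (265, 116) [19, 21, 325] [122, 140, 156] (268, 116) [26, 16, 329] [127, 135, 131] (266, 117) [20, 16, 326] [138, 150, 151] (269, 117) [27, 11, 329] [103, 108, 102] (268, 118) [23, 8, 331] [145, 154, 149] (266, 119) [19, 11, 324] [1
[... 710 characters left out ...]
73, 129) [24, -29, 329] [146, 152, 149] (271, 130) [20, -25, 322] [113, 123, 130] (274, 130) [25, -33, 329] [131, 138, 136] (272, 131) [20, -34, 327] [134, 144, 143] (275, 131) [27, -36, 328] [113, 115, 110] (273, 132) [21, -39, 329] [159, 166, 161] (276, 132) [28, -40, 328] [77, 79, 75] (274, 133) [22, -42, 328] [154, 162, 158] (273, 134) [19, -44, 329] [133, 141, 138] (276, 134) [26, -48, 330] [121, 128, 125] (274, 135) [21, -47, 327] [145, 152, 148] (277, 135) [27, -50, 328] [97, 100, 98] (276, 136) [23, -55, 332] [143, 151, 148] (274, 137) [18, -54, 328] [139, 147, 147] (274, 138) [18, -53, 324] [129, 136, 136] (279, 140) [32, -53, 310] [47, 47, 43] (279, 141) [32, -54, 306] [68, 70, 63]
```

View pics/c8.png

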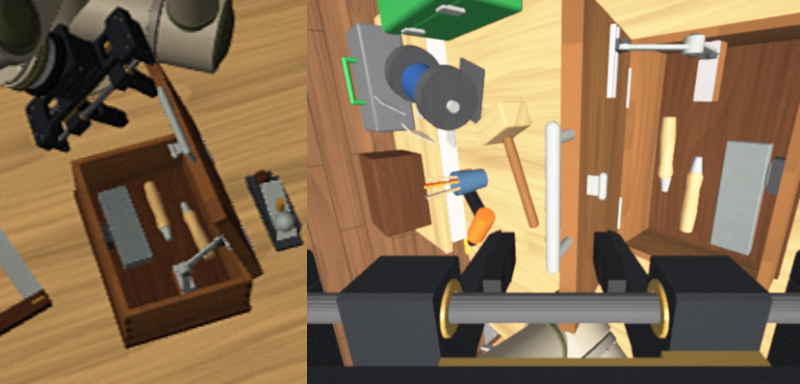

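The bar at about (552,195) is centred between the jaws and matches its predicted location. Advancing and closing gently.

Request:
step_arm --steps '[-0.05,0,0,20,0,0,0,-0.05,0,0,20,0,0,0,-0.05,0.5,0,18,0,0,0,-0.05,0.4,0.3,15,0,0,0,-0.05,0,0,10,0,0,0,-0.05,0,0,0,0,0,0,0.3,0,0,0,0,0,0,0.5,0,0,0,0,0,0,0.7,0,0,0,0,0,0,0.8,0,0,0,0,0,0,0.8,0,0,0,0,0,0]' --newtons 4

```text
clock: 13.1
eef_pos: [0.4748, 0.0331, 0.3095]
tcp_rot: [0.924, -0.018, 0.008, -0.383]
force: [0.2, 0.0, 2.8]
width: 0.128
```

```bash
python3 look.py 9
```

```text
t 13.1 grasp chest mm [ 2.270e+01 -3.000e-01  3.229e+02] a 45.0 F chest [ 0.  -0.2  2.8] F tool [ 0.2 -2.  -1.9] w mm 11.3 q [-0.54  0.28  1.46  0.69  1.79  1.09]
```

View pics/c9.png

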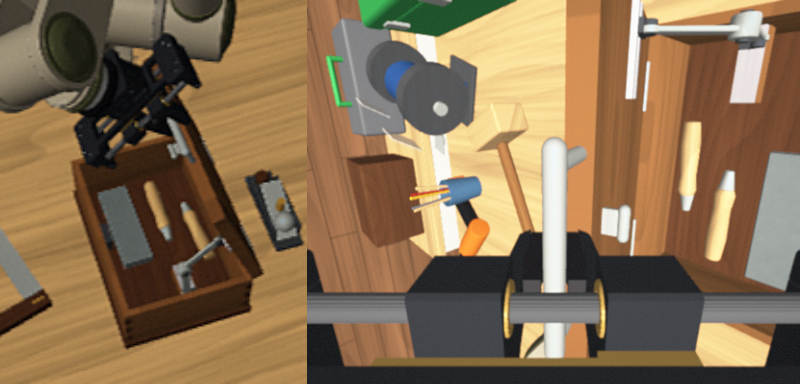

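```bash
cat > plan.py <<'E'
from h import *
import sys
def row(t0,t1):
    A=lambda t: 45+20*np.clip((1.2-t)/1.0,0,1)
    p0,M0=tgt2(t0,A(t0)); p1,M1=tgt2(t1,A(t1))
    return np.round(M0.T@(p1-p0)*1000,1), np.round(Ro.from_matrix(M0.T@M1).as_rotvec(degrees=True),2)
ths=np.arange(1.2,-.001,-.05)
for a,b in zip(ths,ths[1:]): print(round(a,2),round(b,2),*row(a,b))
E
python3 plan.py
```

```text
1.2 1.15 [ 0.  10.4 -4.9] [ 1. -0. -0.]
1.15 1.1 [-0.  10.5 -4.5] [ 1. -0.  0.]
1.1 1.05 [ 0.  10.7 -4.2] [ 1.  0. -0.]
1.05 1.0 [-0.  10.8 -3.8] [ 1. -0. -0.]
1.0 0.95 [-0.  10.9 -3.5] [ 1.  0. -0.]
0.95 0.9 [ 0.  11.  -3.1] [ 1. -0.  0.]
0.9 0.85 [-0.  11.1 -2.7] [ 1. -0.  0.]
0.85 0.8 [ 0.  11.2 -2.3] [ 1.  0. -0.]
0.8 0.75 [ 0.  11.3 -2. ] [ 1. -0.  0.]
0.75 0.7 [ 0.  11.3 -1.6] [ 1.  0. -0.]
0.7 0.65 [-0.  11.4 -1.2] [ 1. -0. -0.]
0.65 0.6 [ 0.  11.4 -0.8] [ 1.  0. -0.]
0.6 0.55 [-0.  11.4 -0.4] [ 1. -0.  0.]
0.55 0.5 [ 0.  11.4 -0.1] [1. 0. 0.]
0.5 0.45 [-0.  11.4  0.3] [ 1. -0.  0.]
0.45 0.4 [-0.  11.4  0.7] [1. 0. 0.]
0.4 0.35 [ 0.  11.4  1.1] [ 1. -0.  0.]
0.35 0.3 [-0.  11.3  1.5] [ 1. -0. -0.]
0.3 0.25 [ 0.  11.3  1.8] [1. 0. 0.]
0.25 0.2 [ 0.  11.2  2.2] [ 1.  0. -0.]
0.2 0.15 [-0.  11.5  2.6] [0. 0. 0.]
0.15 0.1 [ 0.  11.3  3.2] [0. 0. 0.]
0.1 0.05 [-0.  11.1  3.7] [0. 0. 0.]
0.05 -0.0 [-0.  10.9  4.3] [0. 0. 0.]
```

Request:
step_arm --steps '[0.8,0,2.6,-1.2,0.2,0,0,0.8,0,2.6,-1.2,0.3,0,0,0.8,0,5.2,-2.4,0.5,0,0,0.8,0,5.3,-2.2,0.5,0,0,0.8,0,5.3,-2.2,0.5,0,0]' --newtons 8

```text
clock: 13.7
eef_pos: [0.4739, 0.0114, 0.3007]
tcp_rot: [0.917, -0.018, 0.008, -0.399]
force: [0.5, -0.6, 5.2]
width: 0.123
```

```bash
cat >> st.py <<'E'
s=r.observe(); T=Ro.from_quat(s["tcp_rot"]).as_matrix(); g=toC(np.array(s["eef_pos"])-.019*T[:,2])*1000
th=np.arctan2(g[2]-100,100-g[0])-np.arctan2(9,235); print("theta",round(th,3),"radius",round(np.hypot(g[2]-100,100-g[0]),1),"ideal 235.2")
u=np.array([-np.cos(th),0,np.sin(th)]); n=np.array([np.sin(th),0,np.cos(th)]); F=R.T@np.array(s["force"]); print("F radial",round(F@u,1),"F normal",round(F@n,1))
E
python3 st.py
```

```text
t 13.7 grasp chest mm [ 5.000e-01 -3.000e-01  3.137e+02] a 47.0 F chest [-0.6 -0.5  5.2] F tool [ 0.5 -3.4 -4. ] w mm 10.8 q [-0.59  0.3   1.47  0.7   1.81  1.03]
theta 1.097 radius 235.7 ideal 235.2
F radial 4.9 F normal 1.8
```

Request:
step_arm --steps '[0.8,0,5.3,-2.3,0.5,0,0,0.8,0,5.3,-2.3,0.5,0,0,0.8,0,5.4,-2,0.5,0,0,0.8,0,5.4,-2,0.5,0,0,0.8,0,5.4,-1.8,0.5,0,0,0.8,0,5.4,-1.8,0.5,0,0,0.8,0,5.5,-1.6,0.5,0,0,0.8,0,5.5,-1.6,0.5,0,0]' --newtons 8

```text
clock: 14.5
eef_pos: [0.4722, -0.0284, 0.2777]
tcp_rot: [0.902, -0.018, 0.008, -0.431]
force: [3.8, 3.4, -5.4]
width: 0.128
```

```bash
python3 st.py
```

```text
t 14.5 grasp chest mm [-4.020e+01 -2.000e-01  2.896e+02] a 51.0 F chest [ 3.6 -3.7 -5.4] F tool [3.7 1.9 6.2] w mm 11.2 q [-0.68  0.37  1.48  0.71  1.84  0.93]
theta 0.896 radius 235.8 ideal 235.2
F radial -6.4 F normal -0.6
```

Request:
step_arm --steps '[0.8,0.2,5.5,-1.1,0.5,0,0,0.8,0.2,5.5,-1.1,0.5,0,0,0.8,0.1,5.6,-1.1,0.5,0,0,0.8,0,5.6,-1.1,0.5,0,0,0.8,0,5.6,-1,0.5,0,0,0.8,0,5.6,-1,0.5,0,0,0.8,0,5.6,-0.8,0.5,0,0,0.8,0,5.7,-0.8,0.5,0,0,0.8,0,5.7,-0.6,0.5,0,0,0.8,0,5.7,-0.6,0.5,0,0,0.8,0,5.7,-0.4,0.5,0,0,0.8,0,5.7,-0.4,0.5,0,0]' --newtons 8

```text
clock: 15.7
eef_pos: [0.4707, -0.0761, 0.2292]
tcp_rot: [0.878, -0.017, 0.009, -0.478]
force: [-3.9, 3.0, -4.0]
width: 0.131
```

```bash
python3 st.py
```

```text
t 15.7 grasp chest mm [-89.   -0.6 239.5] a 57.1 F chest [ 2.8  4.  -4. ] F tool [-4.   1.8  4.6] w mm 11.5 q [-0.77  0.49  1.5   0.71  1.86  0.79]
theta 0.597 radius 234.9 ideal 235.2
F radial -4.6 F normal -1.7
```

Request:
step_arm --steps '[0.8,-0.2,5.7,-0.2,0.5,0,0,0.8,0,5.7,-0.2,0.5,0,0,0.8,0,5.7,0,0.5,0,0,0.8,0,5.7,0,0.5,0,0,0.8,0,5.7,0.1,0.5,0,0,0.8,0,5.7,0.2,0.5,0,0,0.8,0,5.7,0.3,0.5,0,0,0.8,0,5.7,0.4,0.5,0,0,0.8,0,5.7,0.5,0.5,0,0,0.8,0,5.7,0.6,0.5,0,0,0.8,0,5.7,0.7,0.5,0,0,0.8,0,5.7,0.7,0.5,0,0]' --newtons 8

```text
clock: 16.9
eef_pos: [0.4695, -0.1078, 0.1688]
tcp_rot: [0.852, -0.017, 0.01, -0.523]
force: [0.1, 4.6, -3.8]
width: 0.129
```

```bash
python3 look.py 10; python3 st.py
```

```text
t 16.9 grasp chest mm [-121.8   -0.6  177.4] a 63.0 F chest [ 4.6  0.1 -3.8] F tool [-0.1  1.3  5.8] w mm 11.3 q [-0.83  0.64  1.52  0.71  1.85  0.66]
t 17.0 grasp chest mm [-122.    -0.6  177. ] a 63.0 F chest [ 3.5 -0.4 -5.3] F tool [0.4 3.1 5.5] w mm 11.4 q [-0.83  0.64  1.52  0.71  1.85  0.66]
theta 0.296 radius 234.9 ideal 235.2
F radial -4.9 F normal -4.0
```

View pics/c10.png

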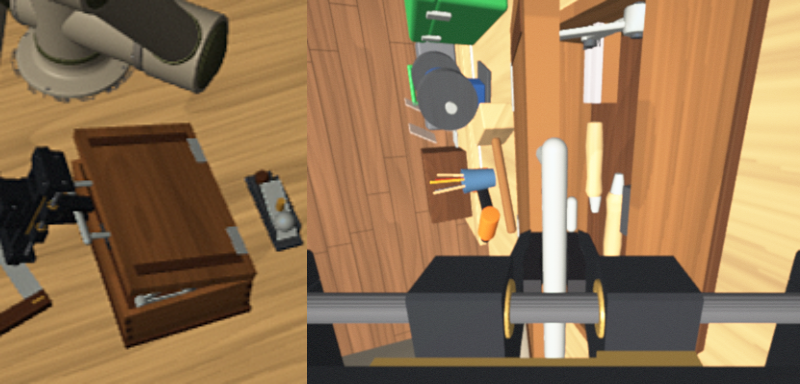

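Request:
step_arm --steps '[0.8,0,5.7,0.8,0.5,0,0,0.8,0,5.7,0.9,0.5,0,0,0.8,0,5.6,1,0.5,0,0,0.8,0,5.6,1.1,0.5,0,0,0.8,0,5.7,1.3,0,0,0,0.8,0,5.7,1.3,0,0,0,0.8,0,4,1.1,0,0,0,0.8,0,3,0.9,0,0,0]' --newtons 8

```text
clock: 17.8
eef_pos: [0.469, -0.1179, 0.1283]
tcp_rot: [0.843, -0.017, 0.011, -0.537]
force: [0.5, 4.2, -3.6]
width: 0.127
```

```bash
python3 st.py
```

```text
t 17.8 grasp chest mm [-132.2   -0.5  136.3] a 65.0 F chest [ 4.2 -0.4 -3.6] F tool [0.4 1.5 5.3] w mm 11.2 q [-0.85  0.72  1.53  0.7   1.82  0.59]
theta 0.117 radius 235.0 ideal 235.2
F radial -4.6 F normal -3.1
```

Request:
step_arm --steps '[0.8,0,3,1,0,0,0,0.8,0,3,1,0,0,0,0.8,0,3,1.1,0,0,0,0.8,0,3,1.1,0,0,0,0.8,0,2,0.8,0,0,0,0.8,0,0,0,0,0,0]' --newtons 8

```text
clock: 18.4
eef_pos: [0.469, -0.1193, 0.1135]
tcp_rot: [0.843, -0.017, 0.011, -0.537]
force: [1.1, 2.5, -3.4]
width: 0.122
```

```bash
python3 st.py
```

```text
t 18.4 grasp chest mm [-133.6   -0.5  121.6] a 65.0 F chest [ 2.5 -1.  -3.4] F tool [1.  2.  3.7] w mm 10.7 q [-0.85  0.74  1.53  0.7   1.8   0.57]
theta 0.054 radius 234.6 ideal 235.2
F radial -2.7 F normal -3.2
```

Request:
step_arm --steps '[0.8,0,1,0.4,0,0,0,0.8,0,1,0.4,0,0,0,0.8,0,1,0.4,0,0,0]' --newtons 9

```text
clock: 18.7
eef_pos: [0.469, -0.1194, 0.1116]
tcp_rot: [0.843, -0.016, 0.011, -0.538]
force: [-0.6, 0.7, 7.2]
width: 0.125
```

```bash
python3 st.py
```

```text
t 18.7 grasp chest mm [-133.7   -0.6  119.6] a 65.1 F chest [0.7 0.6 7.2] F tool [-0.6 -6.8 -2.4] w mm 11.0 q [-0.85  0.75  1.53  0.7   1.8   0.56]
theta 0.045 radius 234.5 ideal 235.2
F radial -0.3 F normal 7.2
```

On the roller now, with 7 N up. I'll press on in small steps.

Request:
step_arm --steps '[0.8,0,0.7,0.3,0,0,0,0.8,0,0.7,0.3,0,0,0]' --newtons 9

```text
clock: 18.9
eef_pos: [0.469, -0.1194, 0.1101]
tcp_rot: [0.843, -0.016, 0.011, -0.538]
force: [-0.9, 0.7, 5.9]
width: 0.127
```

```bash
python3 st.py
```

```text
t 18.9 grasp chest mm [-133.7   -0.6  118.1] a 65.1 F chest [0.6 1.  5.9] F tool [-1.  -5.6 -1.9] w mm 11.1 q [-0.85  0.75  1.54  0.7   1.79  0.56]
theta 0.039 radius 234.4 ideal 235.2
F radial -0.4 F normal 5.9
```

Request:
step_arm --steps '[0.8,0,0.9,0.4,0,0,0,0.8,0,0.9,0.4,0,0,0,0.8,0,0.9,0.4,0,0,0,0.8,0,0.9,0.4,0,0,0,0.8,0,0.9,0.4,0,0,0]' --newtons 9

```text
clock: 19.4
eef_pos: [0.469, -0.1197, 0.1037]
tcp_rot: [0.843, -0.017, 0.011, -0.537]
force: [0.3, 0.3, -2.7]
width: 0.118
```

```bash
python3 st.py
```

```text
t 19.4 grasp chest mm [-134.    -0.6  111.7] a 64.9 F chest [ 0.3 -0.3 -2.7] F tool [0.3 2.4 1.4] w mm 10.4 q [-0.85  0.76  1.54  0.69  1.78  0.55]
theta 0.012 radius 234.3 ideal 235.2
F radial -0.3 F normal -2.7
```

Past the catch: the force has flipped to -2.7 N. A little further, to the hard stop.

Request:
step_arm --steps '[0.8,0,0.7,0.3,0,0,0,0.8,0,0.7,0.3,0,0,0,0.8,0,0.7,0.3,0,0,0]' --newtons 9

```text
clock: 19.7
eef_pos: [0.469, -0.1197, 0.1014]
tcp_rot: [0.843, -0.017, 0.01, -0.537]
force: [0.3, -0.2, -6.4]
width: 0.122
```

```bash
python3 st.py
```

```text
t 19.7 grasp chest mm [-134.    -0.6  109.4] a 65.0 F chest [-0.2 -0.3 -6.4] F tool [0.3 5.9 2.5] w mm 10.8 q [-0.85  0.76  1.54  0.69  1.78  0.55]
theta 0.002 radius 234.2 ideal 235.2
F radial 0.2 F normal -6.4
```

Request:
step_arm --steps '[0.8,0,0.7,0.3,0,0,0,0.8,0,0.7,0.3,0,0,0,0.8,0,0,0,0,0,0]' --newtons 9

```text
clock: 20.0
eef_pos: [0.469, -0.1197, 0.1007]
tcp_rot: [0.843, -0.016, 0.011, -0.537]
force: [-0.1, -1.2, -1.7]
width: 0.121
```

```bash
python3 st.py
```

```text
t 20.0 grasp chest mm [-134.    -0.6  108.7] a 65.0 F chest [-1.2  0.  -1.7] F tool [-0.   2.  -0.3] w mm 10.7 q [-0.85  0.76  1.54  0.69  1.78  0.55]
theta -0.001 radius 234.2 ideal 235.2
F radial 1.2 F normal -1.7
```

Request:
step_arm --steps '[0.8,0,0.9,0.4,0,0,0,0.8,0,0.7,0.3,0,0,0,0.8,0,0,0,0,0,0]' --newtons 9

```text
clock: 20.3
eef_pos: [0.469, -0.1197, 0.1005]
tcp_rot: [0.843, -0.016, 0.011, -0.538]
force: [-2.2, -3.2, 12.4]
width: 0.127
```

```bash
python3 st.py
```

```text
t 20.3 grasp chest mm [-134.    -0.6  108.4] a 65.2 F chest [-3.2  2.1 12.4] F tool [-2.  -9.9 -8.1] w mm 11.2 q [-0.85  0.77  1.54  0.69  1.78  0.55]
theta -0.002 radius 234.1 ideal 235.2
F radial 3.2 F normal 12.4
```

Hard stop confirmed: 12 N with no movement. Relaxing, opening and backing off.

Request:
step_arm --steps '[0.8,0,-1.2,-0.5,0,0,0,0.5,0,0,0,0,0,0,0.2,0,0,0,0,0,0,0,0,0,0,0,0,0,0,0,0,0,0,0,0,0,0,0,-15,0,0,0,0,0,0,-30,0,0,0,0,0,0,-35,0,0,0,0,0,0,-35,0,0,0,0,0,0,-20,0,0,0,0,0,0,0,0,0,0]' --newtons 9

```text
clock: 21.4
eef_pos: [0.464, -0.2448, 0.1577]
tcp_rot: [0.844, -0.017, 0.012, -0.536]
force: [0.8, 0.9, 0.8]
width: 0.496
```

```bash
python3 look.py 11
python3 - <<'E'
from h import *
from workcell import r
p,d=r.capture("top"); cv2.imwrite("pics/top11.png",p[:,:,::-1])
C=toC(cloud("side",11)).reshape(-1,3)*1000
m=(abs(C[:,1])<140)&(C[:,0]>-95)&(C[:,0]<95)&(C[:,2]>100)&(C[:,2]<140); L=C[m]
c,*_=np.linalg.lstsq(np.c_[L,np.ones(len(L))][:,[0,1,3]],L[:,2],rcond=None); print(len(L),c,'tilt x',c[0])
E
```

```text
t 21.4 grasp chest mm [-259.1   -0.4  165.8] a 64.8 F chest [ 0.9 -0.8  0.8] F tool [ 0.8 -1.2  0.5] w mm 43.7 q [-0.98  0.78  1.26  0.65  2.05  0.63]
5077 [2.10122268e-03 2.01313139e-05 1.18636573e+02] tilt x 0.00210122268110978
```

View pics/side11.png

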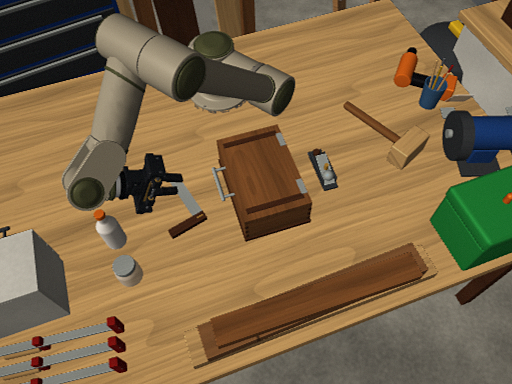

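View pics/top11.png

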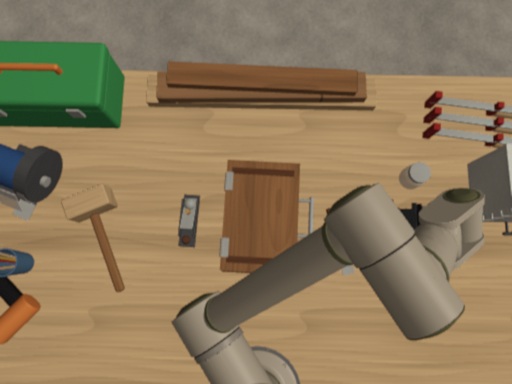

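Lid flat and shut (fitted tilt about 0.002 rad). The tools at (325,168), (187,222), (110,230) and (125,268) in the side view are unmoved, and the gripper is in free air.

```bash
python3 -c "
from workcell import r
print(r.observe()['force']); r.close_job()"
```

```text
[ 0.5193439   0.85810166 -0.41674413]
the job is handed in; nothing more can be done
```

The chest is shut and the job is handed in at about 21.5 s. I gripped the stay's knee hub and carried it up and forward through its straight line. The lid came down to about 1.20 rad and stayed there on the stiff knee. Then I took the bar handle with a light grip, lowered the lid at about 0.25 rad/s, and pressed it past the roller onto the rim. After that I let go and backed off.

**Last checks:**
- **Catch and rim:** the catch gave way at about 6–7 N. The lid then stood firm against 12 N at the handle.
- **Lid flat:** a depth fit on the closed lid, taken after I let go, gave about 0.002 rad of tilt, within camera noise.
- **Forces:** grip was at most 15 N on the hub and 9 N on the bar. Wrist force readings at my checks stayed under about 13 N.
- **Tools and robot:** the tools outside the chest look unmoved in the pictures, and the robot is clear of everything. The chisels and the stone are hidden under the lid now, so I could not check them at the end; nothing touched them.

No check failed. The sources disagreed on the stay's sideways position by 1–2 mm. The contact force when the jaws closed on the hub showed that offset, and I corrected it.

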